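Latch the upright case: hook the draw latch and press it over centre

ROBOT

A 6-joint arm with a two-finger parallel gripper is mounted at the origin on a cart in front of the work surface, level with it; the furniture and walls round the work are solid. World frame = base frame: x ahead of the robot, y to its left, z up, the work surface at z = 0. Lengths are in mm, angles in degrees, forces in N, time in s.
With the tool pointing down it reaches from about 300 to 850 mm from the base axis. Payload 4.2 kg.
Tool frame: the origin (TCP) lies midway between the tips of the shut fingers; the grasp point (between the pads) lies pinch_z behind it (pinch_z is the distance from the TCP to the grasp point, in mm); z points along the fingers, y is the line along which they close (so a half turn about z gives the same grasp; the last joint's range is limited). The gripper opens to 91 mm and grips with 3 to 60 N. Pads are 32 mm wide; open, the fingers measure 118 mm over their backs; the gripper's body (76 mm by 178 mm) begins 60 mm behind the grasp point.
Start: joints at [-71.505, 18.312, 89.639, -0, 72.044, -1.146], TCP at [193.277, -541.563, 182.276] pointing down, gripper open.
Joint ranges: [-177.97, 177.97], [-48.28, 115.42], [12.27, 149.76], [-77.06, 257.06], [2.81, 150.46], [-146.56, 146.56]. Speed limits (degrees/s): [147.25, 147.25, 180, 180, 180, 180].

INTERFACE

Orientations are given as [roll, pitch, yaw] about the fixed x, y, z axes, in that order (R = Rz(yaw) Ry(pitch) Rx(roll)).
In Python, from workcell import state, grab_frame, job_done, masks_of, landmark_of, pinch_z gives the robot as it stands. The module is installed in compiled form; this text tells all that it offers.
- The arm moves only by the tool move_arm, never from a script. Its argument "plan" is a list of rows, each an object of numbers: "x", "y", "z": the shift along the tool's x, y, z in mm; "rx", "ry", "rz": the turn, a rotation vector about the tool's x, y, z in rad. A call has 1 to 10 rows; each row shifts and turns the commanded pose from where the row before left it, along the tool's axes as they then stand; what a row does not reach is not made up. A row lasts 1/10 s, in which the tool goes at most 50 mm and 8.59 degrees, less where a joint would pass 70% of its speed; a pose out of reach is approached as far as the arm can. A call is refused whole if a number of a shift passes 50 or a number of a turn 0.15, either way. A call with a gripper value outside its range is refused whole. "grip" is the opening, from 0 (shut) to 1 (fully open), set as the call begins (left out, the last holds). The fingers move at their own pace and stop on an object; "squeeze" is the grip in N (left out, the last holds). Time passes only in rows, so rows that do not move let the fingers close. It gives the time, the measured TCP pose, the force, the opening and the grip force at its end, in the units of the state.
- state(): the state, without advancing time (a new reading comes with each control period).
- grab_frame(name): name is "scene" or "top" or "wrist"; returns a dict with "img" (384x512x3 uint8, red, green, blue), "z_map" (384x512 float32, mm along the optical axis (not along the pixel's ray), 0 where there is no reading), "fx", "fy", "cx", "cy" (pixels), "dist" ([k1, k2, p1, p2, k3] as OpenCV has them; the pictures are not rectified), "rvec" (rotation vector, rad) and "tvec" (3), from world to camera coordinates, as OpenCV has them. Camera axes: x right, y down, z forward; pixel columns grow to the right and rows downward; lengths in mm; the calibration is good to about 2 mm. A picture is of the moment at which its call begins.
- job_done(): hands the job in; it is judged then, once.
Trained networks look in the newest picture that a camera, given by its name, has taken for a name from the list of things; names that differ only in an ending like _2 or _b are one class to them, and where a whole thing is asked for, a point or a joint stands for the part that bears it (a point fixed in the world has none). Each returns a list of dicts, best first, with "p" (0 to 1); they miss things now and then, are a little off and sometimes report something else, mostly with a low value. They report only what shows in the picture. A call takes as long as a camera call.
- masks_of(camera, label): "pixels" (384x512 bool, what is visible of it) and "box" ([centre column, centre row, width, height] in pixels, round what is visible of it).
- landmark_of(camera, label): "point" ([column, row] in pixels: a listed point, or the origin of a listed thing).
The state is a dict: "time_s": time; "qpos": joint angles; "qvel": joint speeds; "effort": joint torques, N m; "ee_pos": TCP position; "ee_rot": TCP orientation; "force": force on the tool from outside, world axes, zero at the start; "torque": the same for the moment, N m; "gripper_width": finger opening in mm; "gripper_force": force on a finger pad.
Only numpy, scipy, OpenCV 4.12 (cv2) and the standard library are available. Lean on these libraries where they do the work, as an engineer would, in place of code of your own. Each camera call takes 0.05 s, during which the arm holds its last target. There are 200 camera calls.

TASK

The grey hard case standing upright on the worktop is ajar. Hook the loop of the draw latch on its top over the hook on the front half, draw it snug under the hook's lip, then press the lever down over centre until it lies flat and stays, so that the case is held shut. Feel your way and never force the latch (about 30 N at most), and leave the things lying around it in their places.

Things in the scene. Friction and masses are not known exactly. Their poses are not given: they have to be found in the camera images.
- case: rear half of the grey hard case, fixed, 84 x 260 x 150 mm on 10 mm feet. Origin: worktop height, below the middle of the seam between the halves; x from the front half towards the rear half (roughly away from the robot), y along the seam, z up. Flat top at z = 160 mm. The draw latch sits in the middle of the top (y = 0) and works in the x-z plane.
- case_lid (a joint): front half (46 x 260 x 150 mm), hinged on its lower edge 10 mm above the worktop: 0 rad = shut, grows as its top tips out. A gasket spring holds it ajar at 0.05 (top 8 mm out) on a stop with 16 N at the top; 2.2 N more per mm drawn in, 30 to 46 N when latched. Latched it reads -0.02 to 0.02, depending on how the hook is set.
- keeper_plate: the keeper's steel plate, 36 x 24 x 3 mm, on top of the front half, tilting with it. Origin: middle of its underside; x to the rear half, y along the seam, z up. On it stands a hook 13 mm wide: a post 6 mm thick whose seat face looks to -x, with a lip (z = 18 to 22 mm) that overhangs the seat face by 4.5 mm to -x.
- hook_seat (a point): middle setting of the loop bar's seat: bar centre at x = 4, z = 14 mm in the keeper plate's frame. The hook is clamped anywhere in its slot, up to 3 mm to either side of this along x; the real place is not measured, so it must be felt. A seated bar touches the seat face below the lip (bar centre z from 6 to 16 mm).
- lever_pivot (a point): the lever's hinge line: case x = 22, y = 0, z = 176 mm (16 mm above the case's top), along the case's y.
- latch_lever (a joint): lever angle: 0 rad = flat shut, pointing along the case's +x; grows as the tip rises and swings over towards the front half; stop at 1.9. Friction 0.05 N m: it stays where left. With the loop hooked, shutting it takes up to 0.5 N m (about 10 N near the tip); below about 0.15 rad it is over centre and goes home by itself.
- lever_arm: the steel lever, a flat arm 18 mm wide and 4 mm thick, from 2 to 54 mm from its hinge line, with a slightly thicker end. Origin on the hinge line; x along the lever to its tip, z out of its upper face, which looks to the front half when the lever is up and is the face to press.
- lever_tip (a point): the end of the lever on its middle line, 54 mm from the hinge line.
- latch_loop: steel loop: two side bars (5 x 5 mm; 30 mm over their outsides, 20 mm between) and a round 5 mm cross bar 61 mm from the loop's hinge line. Origin on that hinge line; -x points to the cross bar, y along it. Hinge friction 0.02 N m: the loop stays where left, and an unhooked loop is carried round with the lever.
- loop_hinge (a point): the loop's hinge line in the lever, 19 mm from the lever's hinge line, at lever angle minus 0.18 rad above the case's +x. With the lever at its 1.9 stop the bar passes outside the lip with a few mm to spare; with the lever lower it may not reach.
- loop_bar (a point): middle of the loop's cross bar.
- loop_grip (a point): between the loop's two domed thumb studs (5 mm radius, 37 mm over both, one outside each side bar), 44 mm from the loop's hinge line: pinch the loop by the studs, one finger left and one right; it can turn on them between the fingers.
- eraser: eraser, 21 x 50 x 13 mm, lying in front of the case; bystander, origin under its middle.
- battery_1: battery, 14 x 14 x 50 mm, standing in front of the case; bystander, origin under its middle.
- tape_measure: tape measure, 32 x 74 x 60 mm, beside the case; bystander, origin under its middle.
- stapler: stapler, 150 x 34 x 41 mm, beside the case; bystander, origin under its middle.
- screwdriver: screwdriver, 25 x 178 x 25 mm, behind the case; bystander, origin under its middle.

How it is judged (in metres and radians):
On the way, in this order (a step that is already met when the one before it is completed fails the run):
1. the loop, hooked under the keeper's lip, pulls on it while the lever is being brought down (z of loop_bar in the frame of keeper_plate below 0.0175 m and contact force between latch_loop and keeper_plate above 8 N and value of joint latch_lever between 0.35 and 1.45 rad), for 0.1 s.
2. the lever is pressed over centre, flat home (z of loop_bar in the frame of keeper_plate below 0.0175 m and value of joint latch_lever below 0.06 rad), for 0.2 s.
At the end, for the whole second after the job is handed in: The loop's bar sits under the keeper's lip (bar centre less than 17.5 mm above the keeper plate's underside) and pulls on it with more than 10 N, the lever lies flat (below 0.06 rad) and the front half is drawn shut (below 0.03 rad) (all of step 2 and contact force between latch_loop and keeper_plate above 10 N and value of joint case_lid below 0.03 rad); the robot touches nothing.
It fails at once if the fingers press the lever with more than 35 N (contact force between the fingers and lever_arm above 35 N).
It fails at once if the loop is forced onto the top of the hook with more than 35 N (z of loop_bar in the frame of keeper_plate above 0.0195 m and contact force between latch_loop and keeper_plate above 35 N).
It fails at once if the fingers or the arm push on the keeper with more than 35 N (contact force between any of the fingers, the arm and keeper_plate above 35 N).
It fails at once if one of the things lying around the case is moved by more than 30 mm (distance of any of eraser, battery_1, tape_measure, stapler, screwdriver from where it was at the start of the episode above 0.03 m).
It also fails if it takes over 64 s, if anything falls off the work surface, if the arm or the gripper's body presses on something with over 40 N, if the wrist force passes 120 N, or if a joint passes its speed limit or range.

## Working session

There is one attempt and no reset: what is moved stays moved. The work goes in short steps, Python scripts to look and compute and a tool call to move; the robot and the scene stay as the last step left them, time stands still between calls to the robot, and variables do not carry over. Pictures are saved under pics/ and viewed, at most 10 in all, crops included, and the job is handed in when it is done.

Besides the shell and the picture viewer there is one more tool, called after "Emit:" by a JSON object that holds its "api" and its "payload". move_arm: Moves the arm, as the interface text tells. Its arguments: {"type":"object","properties":{"plan":{"type":"array","items":{"type":"object","properties":{"x":{"type":"number"},"y":{"type":"number"},"z":{"type":"number"},"rx":{"type":"number"},"ry":{"type":"number"},"rz":{"type":"number"}}}},"grip":{"type":"number"},"squeeze":{"type":"number"}},"required":["plan"]}

```bash
mkdir -p pics
cat > h.py <<'E'
import numpy as np, cv2
from workcell import *
def cam(f):
    K=np.array([[f['fx'],0,f['cx']],[0,f['fy'],f['cy']],[0,0,1.]]);R=cv2.Rodrigues(np.array(f['rvec'],float))[0]
    return K,np.array(f['dist'],float),R,np.array(f['tvec'],float).reshape(3)
def ray(f,p):
    K,d,R,t=cam(f);n=cv2.undistortPoints(np.array([[p]],float),K,d)[0,0]
    return -R.T@t, R.T@np.array([n[0],n[1],1.])   # z-depth scaled
def deproj(f,p,z): o,v=ray(f,p); return o+v*z
def atz(f,p,z): o,v=ray(f,p); return o+v*(z-o[2])/v[2]
def proj(f,P):
    K,d,R,t=cam(f); return cv2.projectPoints(np.array(P,float).reshape(-1,3),np.array(f['rvec'],float),t,K,d)[0][:,0]
def depth(f,p,r=2):
    c,w=int(round(p[0])),int(round(p[1]));a=f['z_map'][max(0,w-r):w+r+1,max(0,c-r):c+r+1];a=a[a>0];return np.median(a) if a.size else 0
def tri(obs):
    A=np.zeros((3,3));b=np.zeros(3)
    for f,p in obs:
        o,v=ray(f,p);v/=np.linalg.norm(v);M=np.eye(3)-np.outer(v,v);A+=M;b+=M@o
    return np.linalg.solve(A,b)
E
python3 - <<'E'
from h import *
np.set_printoptions(precision=1,suppress=True)
print(pinch_z() if callable(pinch_z) else pinch_z, state())
F={}
for c in('scene','top','wrist'):
    f=F[c]=grab_frame(c);cv2.imwrite(f'pics/{c}0.png',f['img'][:,:,::-1])
    print(c,'pos',ray(f,(256,192)))
    for n in ['keeper_plate','hook_seat','lever_pivot','lever_tip','loop_hinge','loop_bar','loop_grip','case','eraser','battery_1','tape_measure','stapler','screwdriver']:
        try:
            L=landmark_of(c,n)
            for l in L[:1]:
                p=l['point'];print(n,round(l['p'],2),np.array(p),deproj(f,p,depth(f,p)))
                F.setdefault(n,[]).append((f,p))
        except Exception as e: print(n,e)
for n in F:
    if isinstance(F[n],list) and len(F[n])>1: print('TRI',n,tri(F[n][:2]))
E
```

```text
18.8 {'time_s': 0.0, 'qpos': array([-71.5,  18.4,  89.7,   0. ,  72. ,  -1.1]), 'qvel': array([-0. ,  0. ,  0.1, -0. ,  0. ,  0. ]), 'effort': array([ -0. , -41.2, -23.2,   0.1,   0. ,  -0. ]), 'ee_pos': array([ 193.1, -541. ,  181.4]), 'ee_rot': array([-179.9,   -0. ,   19.6]), 'force': array([-0.1, -0. ,  0.2]), 'torque': array([0. , 0.1, 0. ]), 'gripper_force': 0.0, 'gripper_width': 91.26490713290869}
scene pos (array([ 254.6, -491.3,  747.3]), array([ 0.4,  0.6, -0.7]))
keeper_plate 0.57 [283.1 239.6] [ 533.6 -129.8  162. ]
hook_seat 0.76 [279.8 230.1] [ 540.1 -107.   164.2]
lever_pivot 0.76 [302.1 217.6] [ 588.  -115.7  185.7]
lever_tip 0.59 [299.5 204.3] [ 582.1 -108.8  222.7]
loop_hinge 0.81 [301.7 209.7] [ 584.2 -115.3  211.7]
loop_bar 0.68 [290.3 204.2] [ 561.4 -105.5  230.7]
loop_grip 0.43 [295.9 209.4] [ 575.7 -107.5  209.7]
case 0.86 [285.3 269.1] [ 521.  -163.3  108.7]
eraser 0.7 [354.9 323.1] [ 603.1 -302.6   39.4]
battery_1 0.64 [268.4 317.7] [ 462.5 -197.7   13.9]
tape_measure 0.63 [233.2 219.4] [521.8  80.9  19.4]
stapler 0.8 [353.7 322.1] [ 602.6 -299.7   39. ]
scre
[... 633 characters left out ...]
_measure 0.69 [341.1 183.4] [ 560.1 -131.2  158.9]
stapler 0.81 [391.4 169.8] [ 614.7 -285.3   35.9]
screwdriver 0.53 [316.1 146.5] [647.1 -71.9 155.4]
wrist pos (array([ 258.9, -517.8,  385.2]), array([-0.2, -0.1, -1. ]))
TRI keeper_plate [ 538.6 -121.7  149.5]
TRI hook_seat [ 537.6 -116.8  177.2]
TRI lever_pivot [ 588.8 -111.6  180.6]
TRI lever_tip [ 581.  -113.3  228. ]
TRI loop_hinge [ 597.7 -100.9  190.8]
TRI loop_bar [ 551.1 -120.   249.8]
TRI loop_grip [ 563.1 -116.4  224. ]
TRI case [ 583.9 -132.3   33.2]
TRI eraser [ 537.6 -176.5   -7.7]
TRI battery_1 [ 531.2 -156.3 -111. ]
TRI tape_measure [ 495.9 -101.6  243. ]
TRI stapler [ 617.8 -292.4   10.1]
TRI screwdriver [642.1 -69.9 107.2]
```

Run:
```python
import cv2,numpy as np
a=cv2.imread('pics/scene0.png')[110:350,180:430];b=cv2.imread('pics/top0.png')[100:270,220:440]
a=cv2.resize(a,(420,403),interpolation=3);b=cv2.resize(b,(380,294),interpolation=3)
o=np.zeros((403,800,3),np.uint8);o[:,:420]=a;o[:294,420:]=b
cv2.imwrite('pics/c0.png',o)
```

```text
(no output)
```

View pics/c0.png

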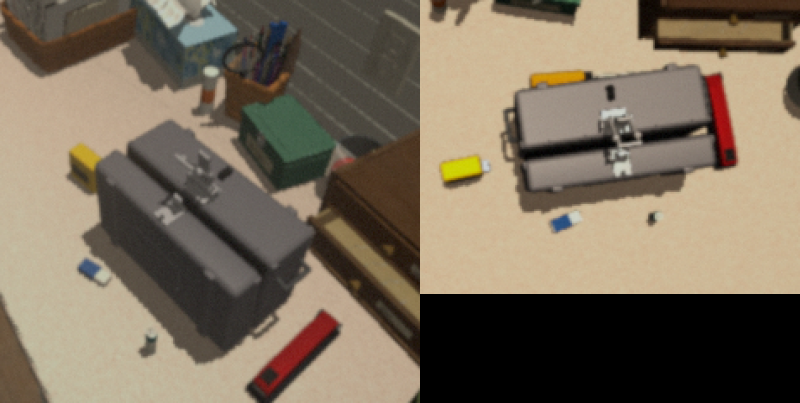

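The scene shows the case ajar, with the keeper near scene pixel (283,239) and the lever and loop standing up near (300,207). The stapler is to the right, the battery and eraser are in front, the tape measure is to the left and the screwdriver is behind. Next I'll get the case yaw and the first move.

```bash
cat >> h.py <<'E'
from scipy.spatial.transform import Rotation as Ro
np.set_printoptions(precision=1,suppress=True)
def pts(f,m):
    v,u=np.nonzero(m&(f['z_map']>0));K,d,R,t=cam(f)
    n=cv2.undistortPoints(np.stack([u,v],1).astype(float)[:,None],K,d)[:,0]
    return ((np.c_[n,np.ones(len(n))]*f['z_map'][v,u][:,None])-t)@R
def delta(P,yaw,pitch=0):
    s=state();R0=Ro.from_euler('xyz',s['ee_rot'],degrees=True);R1=Ro.from_euler('xyz',[180,pitch,yaw],degrees=True)
    print('tool shift',R0.inv().apply(np.array(P)-s['ee_pos']),'rotvec',np.round((R0.inv()*R1).as_rotvec(),3))
E
python3 - <<'E'
from h import *
f=grab_frame('top')
P=pts(f,np.ones((384,512),bool))
s=(abs(P[:,2]-160)<6)&(abs(P[:,0]-570)<110)&(abs(P[:,1]+115)<170);Q=P[s]
h=np.float32(Q[:,:2])
r=cv2.minAreaRect(h);print(r,Q[:,2].mean())
# rear edge: max x per y bin
for fn in(np.max,np.min):
    ys=np.arange(-230,10,8);e=[fn(Q[abs(Q[:,1]-y)<4][:,0]) for y in ys];k=np.polyfit(ys,e,1);print(np.degrees(np.arctan(-k[0])),np.polyval(k,-115))
print(Q[:,1].min(),Q[:,1].max())
delta([500,-120,300],5)
E
```

```text
((585.6326293945312, -110.95280456542969), (151.08847045898438, 262.1268310546875), 10.197190284729004) 158.17642476670952
9.234367034677685 655.6300148411609
9.636548985834775 513.2785572996819
-246.79956428583048 25.133930435711047
tool shift [ 430.6 -293.9 -117.7] rotvec [ 0.  -0.   0.3]
```

Emit:
{"api": "move_arm", "payload": {"plan": [{"z":-40},{"z":-40,"x":10},{"x":36,"y":-25,"z":-38,"rz":0.03},{"x":41,"y":-28,"rz":0.03},{"x":41,"y":-28,"rz":0.03},{"x":41,"y":-28,"rz":0.03},{"x":41,"y":-28,"rz":0.03},{"x":41,"y":-28,"rz":0.026},{"x":41,"y":-28},{"x":41,"y":-28}]}}

```text
schema error: expected keys x, y, z, rx, ry, rz
```

Emit:
{"api": "move_arm", "payload": {"plan": [{"x":35,"y":-25},{"x":35,"y":-25},{"x":25,"y":-20},{},{}]}}

```text
schema error: expected keys x, y, z, rx, ry, rz
```

```bash
cat > look.py <<'E'
from h import *
import sys
c=sys.argv[1];names=sys.argv[2].split(',');f=grab_frame(c);cv2.imwrite(f'pics/{sys.argv[3]}.png',f['img'][:,:,::-1])
import pickle;pickle.dump({k:f[k] for k in f},open(f'pics/{sys.argv[3]}.pkl','wb'))
L={}
for n in names:
    for l in landmark_of(c,n)[:2]:
        p=l['point'];L.setdefault(n,p);print(n,round(l['p'],2),np.array(p),deproj(f,p,depth(f,p)))
pickle.dump(L,open(f'pics/{sys.argv[3]}.lm','wb'))
E
python3 -c "from h import *;s=state();print(s['time_s'],s['ee_pos'],s['ee_rot'])"
python3 look.py wrist keeper_plate,hook_seat,lever_pivot,lever_tip,loop_hinge,loop_bar,loop_grip w1
python3 look.py scene loop_grip,battery_1,eraser,screwdriver s1
```

```text
2.15 [ 193.3 -541.5  182.3] [180.   -0.   19.6]
loop_grip 0.55 [293.3 208.6] [ 553.7 -125.8  241.3]
battery_1 0.63 [268.6 316.6] [ 462.6 -198.    19.3]
battery_1 0.37 [281.6 237.4] [ 534.2 -123.3  161.7]
eraser 0.6 [236.2 273.9] [452.8 -67.6  11.6]
```

Emit:
{"api": "move_arm", "payload": {"plan": [{"x":0,"y":0,"z":-40,"rx":0,"ry":0,"rz":0},{"x":10,"y":0,"z":-40,"rx":0,"ry":0,"rz":0},{"x":36,"y":-25,"z":-38,"rx":0,"ry":0,"rz":0.03},{"x":41,"y":-27,"z":0,"rx":0,"ry":0,"rz":0.03},{"x":41,"y":-27,"z":0,"rx":0,"ry":0,"rz":0.03},{"x":41,"y":-27,"z":0,"rx":0,"ry":0,"rz":0.03},{"x":41,"y":-27,"z":0,"rx":0,"ry":0,"rz":0.03},{"x":41,"y":-27,"z":0,"rx":0,"ry":0,"rz":0.026},{"x":41,"y":-27,"z":0,"rx":0,"ry":0,"rz":0},{"x":41,"y":-27,"z":0,"rx":0,"ry":0,"rz":0}]}}

```text
time_s: 3.8
ee_pos: [462.3, -257.2, 295.3]
ee_rot: [180.0, -0.0, 9.6]
force: [0.5, -0.4, -0.2]
gripper_width: 91.1
gripper_force: 0.0
```

Emit:
{"api": "move_arm", "payload": {"plan": [{"x":40,"y":-25,"z":0,"rx":0,"ry":0,"rz":0},{"x":35,"y":-20,"z":0,"rx":0,"ry":0,"rz":0},{"x":20,"y":-10,"z":0,"rx":0,"ry":0,"rz":0},{"x":0,"y":0,"z":0,"rx":0,"ry":0,"rz":0},{"x":0,"y":0,"z":0,"rx":0,"ry":0,"rz":0}]}}

```text
time_s: 4.3
ee_pos: [545.4, -188.7, 294.7]
ee_rot: [180.0, 0.1, 9.6]
force: [-0.1, 0.1, -0.3]
gripper_width: 91.1
gripper_force: 0.0
```

```bash
python3 -c "from h import *;s=state();print(s['time_s'],s['ee_pos'],s['ee_rot'])"
python3 look.py wrist keeper_plate,hook_seat,lever_pivot,lever_tip,loop_hinge,loop_bar,loop_grip w1
```

```text
4.3 [ 545.4 -188.7  294.7] [180.    0.1   9.6]
hook_seat 0.76 [195.4 187.9] [ 528.4 -118.5  161.9]
lever_pivot 0.82 [189.8 136.5] [ 591.7 -112.4  197. ]
lever_tip 0.81 [179.7 141.7] [ 587.4 -109.6  226. ]
loop_hinge 0.85 [189.2 134.3] [ 592.8 -108.2  181.6]
loop_bar 0.96 [182.5 182.5] [ 552.  -119.9  241.8]
loop_grip 0.73 [182.5 170.7] [ 546.7 -100.2  160. ]
loop_grip 0.49 [192.9 183.6] [ 552.8 -129.7  242.5]
```

Emit:
{"api": "move_arm", "payload": {"plan": [{"x":-40,"y":-30,"z":0,"rx":0,"ry":0,"rz":0},{"x":-40,"y":-40,"z":0,"rx":0,"ry":0,"rz":0},{"x":0,"y":-10,"z":0,"rx":0,"ry":0,"rz":0},{"x":0,"y":0,"z":0,"rx":0,"ry":0,"rz":0}]}}

```text
time_s: 5.1
ee_pos: [458.4, -126.3, 295.9]
ee_rot: [179.9, -0.1, 9.6]
force: [0.2, -0.3, -0.2]
gripper_width: 91.0
gripper_force: 0.0
```

```bash
python3 -c "from h import *;s=state();print(s['time_s'],s['ee_pos'],s['ee_rot'])"
python3 look.py wrist keeper_plate,hook_seat,lever_pivot,lever_tip,loop_hinge,loop_bar,loop_grip w2
python3 - <<'E'
from h import *
import pickle
F=[pickle.load(open(f'pics/w{i}.pkl','rb')) for i in(1,2)];L=[pickle.load(open(f'pics/w{i}.lm','rb')) for i in(1,2)]
for n in L[1]:
    if n in L[0]: print('TRI',n,tri([(F[i],L[i][n]) for i in(0,1)]))
a=[cv2.resize(cv2.imread(f'pics/w{i}.png')[y:y+160,x:x+200],(400,320),interpolation=3) for i,x,y in((1,90,80),(2,156,80))]
cv2.imwrite('pics/c1.png',np.hstack(a))
E
```

```text
5.1 [ 458.4 -126.3  295.9] [179.9  -0.1   9.6]
keeper_plate 0.59 [261.7 118.1] [ 537.1 -122.3  162. ]
hook_seat 0.88 [258.6 117.3] [ 537.3 -118.6  162.4]
lever_pivot 0.75 [255.6  66.3] [ 584.9 -106.7  193.6]
lever_tip 0.51 [262.2  57.3] [ 586.  -112.1  231.2]
loop_hinge 0.56 [258.7  58.3] [ 584.6 -109.2  231.5]
loop_hinge 0.48 [256.1  66.9] [ 586.2 -107.1  184.3]
loop_bar 0.7 [264.2  95.3] [ 566.2 -121.5  125.4]
loop_grip 0.67 [259.6  58.5] [ 584.5 -110.1  231.6]
loop_grip 0.59 [262.5  87.7] [ 570.9 -117.5  155.1]
TRI hook_seat [ 535.4 -120.3  183.9]
TRI lever_pivot [ 589.6 -106.2  168.6]
TRI lever_tip [ 587.1 -111.3  229.1]
TRI loop_hinge [ 593.6 -109.   188. ]
TRI loop_bar [ 553.1 -119.8  244.5]
TRI loop_grip [ 572.3 -117.8  270.4]
```

View pics/c1.png

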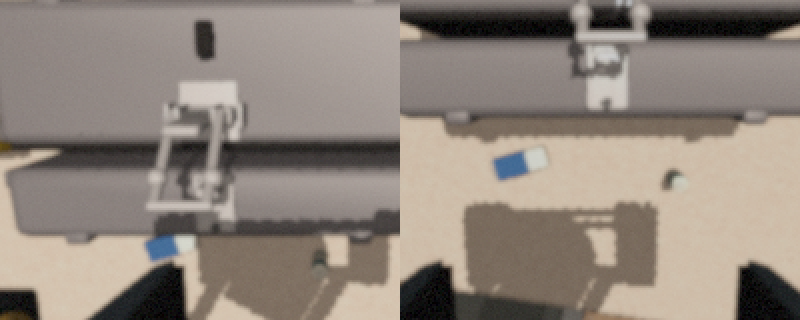

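The left half (w1) shows the loop standing forward over the keeper, with its bar at about full pixel (183,182) and the studs at (168,169) and (195,169). In the right half (w2) the bar is at (262,98) and the studs are at (246,87) and (276,87). The rest of the latch is cut off at the top. I'll fit a kinematic model to all the views.

```bash
cat > fit.py <<'E'
from h import *
import pickle
from scipy.optimize import least_squares
def model(q):
    x,y,yaw,th,ph,kx,z=q
    piv=np.array([22,0,176.+z]);d=lambda a:np.array([np.cos(a),0,np.sin(a)])
    hin=piv+19*d(th-.18);M={'lever_pivot':piv,'lever_tip':piv+54*d(th),'loop_hinge':hin,'loop_bar':hin+61*d(ph),'loop_grip':hin+44*d(ph),'hook_seat':np.array([kx,0,176+z])}
    R=Ro.from_euler('z',yaw).as_matrix()
    return {k:R@v+[x,y,0] for k,v in M.items()}
def fit(obs,q0):
    def res(q):
        M=model(q);r=[]
        for f,n,p in obs: r+=list(proj(f,M[n])[0]-p)
        return r+[q[6]/2*.5,(q[2]-np.radians(9.5))/.015]
    s=least_squares(res,q0,loss='soft_l1',f_scale=2)
    return s.x,np.array(res(s.x))
E
python3 - <<'E'
from fit import *
obs=[]
F1,F2=[pickle.load(open(f'pics/w{i}.pkl','rb')) for i in(1,2)]
L1,L2=[pickle.load(open(f'pics/w{i}.lm','rb')) for i in(1,2)]
for n in ['hook_seat','lever_pivot','lever_tip','loop_hinge']: obs.append((F1,n,L1[n]))
for n in ['hook_seat','lever_pivot','lever_tip']: obs.append((F2,n,L2[n]))
obs.append((F2,'loop_hinge',[256.1,66.9]))
for k in (0,1): obs+=[(F1,'loop_grip',[182,169]),(F2,'loop_grip',[261.5,87]),(F1,'loop_bar',[182.5,182.5]),(F2,'loop_bar',[262,98])]
for c in('scene','top'):
    f=grab_frame(c)
    for n in ['hook_seat','lever_pivot','lever_tip','loop_hinge','loop_bar','loop_grip']:
        for l in landmark_of(c,n)[:1]: obs.append((f,n,l['point']))
q,r=fit(obs,[570,-115,.165,1.7,2.3,-29,0])
print(np.round(q,3),'yaw',np.degrees(q[2]))
for i,(f,n,p) in enumerate(obs): print(n,r[2*i:2*i+2],end='; ')
print()
for k,v in model(q).items(): print(k,v)
E
```

```text
[ 568.  -114.     0.2    1.6    2.3  -32.8   -0.1] yaw 10.872126375440162
hook_seat [-0.3 -3.2]; lever_pivot [1.7 0.8]; lever_tip [-0.1  2.2]; loop_hinge [-1.6  1.8]; hook_seat [1.4 1.3]; lever_pivot [ 3.5 -0.7]; lever_tip [-1.8  0.4]; loop_hinge [ 3.4 -7.4]; loop_grip [ 0.4 -0.5]; loop_grip [-0.7 -0.4]; loop_bar [-2.3  0.1]; loop_bar [-0.6  0.5]; loop_grip [ 0.4 -0.5]; loop_grip [-0.7 -0.4]; loop_bar [-2.3  0.1]; loop_bar [-0.6  0.5]; hook_seat [0. 4.]; lever_pivot [-0.4 -1.4]; lever_tip [ 1.9 -4.1]; loop_hinge [0.7 1.8]; loop_bar [0.2 3.8]; loop_grip [-0.3  3. ]; hook_seat [ 2.  -0.4]; lever_pivot [0.  5.3]; lever_tip [ 1.  -2.1]; loop_hinge [2.  1.4]; loop_bar [-1.7 -0.6]; loop_grip [-0.1 -1.8]; 
lever_pivot [ 589.6 -109.9  175.9]
lever_tip [ 585.7 -110.6  229.8]
loop_hinge [ 591.6 -109.5  194.8]
loop_bar [ 551.1 -117.3  239.7]
loop_grip [ 562.4 -115.1  227.2]
hook_seat [ 535.8 -120.2  175.9]
```

```bash
python3 -c "
from h import *
delta([562.4,-115.1,215],10)"
```

```text
tool shift [104.    5.5  80.1] rotvec [ 0. -0. -0.]
```

Emit:
{"api": "move_arm", "payload": {"plan": [{"x":35,"y":2,"z":0,"rx":0,"ry":0,"rz":-0.007},{"x":35,"y":2,"z":0,"rx":0,"ry":0,"rz":0},{"x":34,"y":1.5,"z":0,"rx":0,"ry":0,"rz":0},{"x":0,"y":0,"z":30,"rx":0,"ry":0,"rz":0},{"x":0,"y":0,"z":30,"rx":0,"ry":0,"rz":0},{"x":0,"y":0,"z":20,"rx":0,"ry":0,"rz":0},{"x":0,"y":0,"z":0,"rx":0,"ry":0,"rz":0},{"x":0,"y":0,"z":0,"rx":0,"ry":0,"rz":0}]}}

```text
time_s: 7.0
ee_pos: [562.6, -114.7, 215.5]
ee_rot: [180.0, -0.0, 10.0]
force: [0.2, 0.4, 0.0]
gripper_width: 91.4
gripper_force: 0.0
```

```bash
python3 look.py wrist loop_bar,loop_grip,lever_tip,hook_seat w3
python3 - <<'E'
from h import *
import pickle
f=pickle.load(open('pics/w3.pkl','rb'));print(state()['ee_pos'],proj(f,[562.4,-115.1,227.2]),proj(f,[551.1,-117.3,239.7]))
im=cv2.imread('pics/w3.png');cv2.imwrite('pics/c3.png',cv2.resize(im,(800,600)))
E
```

```text
loop_bar 0.69 [257.4 243. ] [ 554.1 -118.5  239.7]
loop_grip 0.66 [254.1 226.6] [ 544.2 -118.1  181.5]
lever_tip 0.63 [256.4 196.9] [ 584.5 -112.5  232.2]
lever_tip 0.62 [375.8 158.5] [ 621.6 -218.6  160.6]
hook_seat 0.87 [254.7 232.8] [ 530.7 -121.1  161.8]
[ 562.9 -114.8  216.4] [[254.5 224.8]] [[254.9 246.7]]
```

View pics/c3.png

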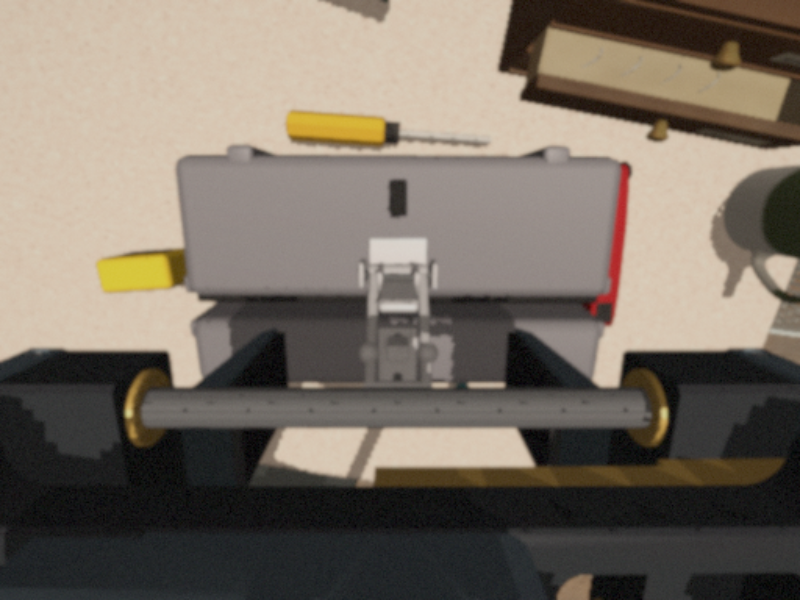

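The studs show at full pixels (235,226) and (275,226). That agrees with the model's (254.5,225) midpoint, and the case edges are parallel to the gripper. I'll close on them gently.

Emit:
{"api": "move_arm", "payload": {"plan": [{"x":0,"y":0,"z":0,"rx":0,"ry":0,"rz":0},{"x":0,"y":0,"z":0,"rx":0,"ry":0,"rz":0},{"x":0,"y":0,"z":0,"rx":0,"ry":0,"rz":0},{"x":0,"y":0,"z":0,"rx":0,"ry":0,"rz":0},{"x":0,"y":0,"z":0,"rx":0,"ry":0,"rz":0},{"x":0,"y":0,"z":0,"rx":0,"ry":0,"rz":0},{"x":0,"y":0,"z":0,"rx":0,"ry":0,"rz":0},{"x":0,"y":0,"z":0,"rx":0,"ry":0,"rz":0}], "grip": 0.2, "squeeze": 15}}

```text
time_s: 8.05
ee_pos: [562.3, -114.7, 215.0]
ee_rot: [180.0, 0.0, 10.0]
force: [0.5, -0.2, 0.2]
gripper_width: 30.0
gripper_force: 0.0
```

Emit:
{"api": "move_arm", "payload": {"plan": [{"x":0,"y":0,"z":0,"rx":0,"ry":0,"rz":0},{"x":0,"y":0,"z":0,"rx":0,"ry":0,"rz":0}]}}

```text
time_s: 8.25
ee_pos: [562.3, -114.7, 215.0]
ee_rot: [180.0, 0.0, 10.0]
force: [-0.8, 1.5, -0.2]
gripper_width: 18.5
gripper_force: 0.0
```

```bash
python3 look.py wrist loop_bar,loop_grip,lever_tip w4;python3 look.py scene loop_bar,loop_grip,lever_tip s4
python3 - <<'E'
from h import *
import pickle
print(state())
a=cv2.imread('pics/w4.png')[120:300,176:336];b=cv2.imread('pics/s4.png')[150:270,230:350]
cv2.imwrite('pics/c4.png',np.hstack([cv2.resize(a,(380,428),interpolation=3),cv2.resize(b,(420,428),interpolation=3)]))
E
```

```text
loop_bar 0.57 [258.  246.1] [ 553.4 -118.9  243.2]
loop_grip 0.86 [255.8 226.5] [ 544.5 -119.4  181.7]
lever_tip 0.64 [254.9 191.7] [ 587.1 -110.9  229.5]
loop_bar 0.45 [289.6 205.8] [ 550.1 -118.1  243.8]
loop_bar 0.4 [299.5 213.4] [ 570.8 -125.7  217.9]
loop_grip 0.57 [295.3 206.8] [ 551.8 -133.3  254.4]
loop_grip 0.35 [230.2 218.2] [519.   93.6  13.2]
lever_tip 0.63 [300.7 220.3] [ 584.6 -116.5  179.9]
lever_tip 0.58 [280.6 237.4] [ 532.  -122.8  162.4]
{'time_s': 8.65, 'qpos': array([-12.7,  17.2,  86.6,  -0. ,  76.3,  67.4]), 'qvel': array([-0. , -0. ,  0.2, -0.1,  0. , -0. ]), 'effort': array([  0. , -40.8, -23.9,   0.1,  -0.1,  -0. ]), 'ee_pos': array([ 562.3, -114.7,  215. ]), 'ee_rot': array([180.,   0.,  10.]), 'force': array([ 0.3, -1.1, -0.1]), 'torque': array([ 0., -0.,  0.]), 'gripper_force': 0.0, 'gripper_width': 18.311956421669297}
```

View pics/c4.png

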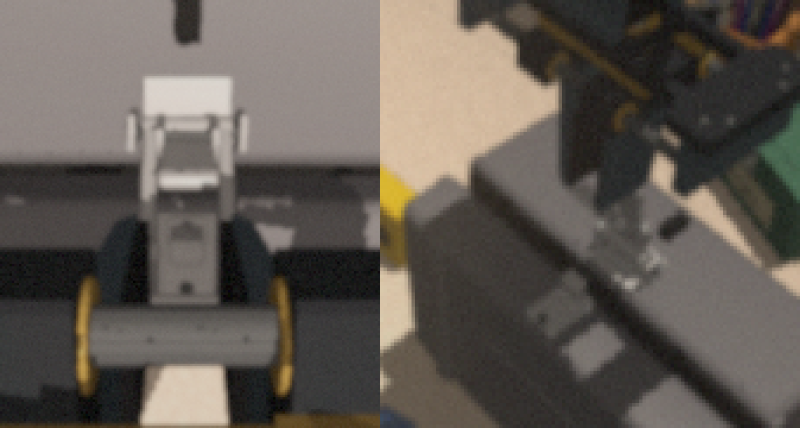

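The grip missed: the fingers shut to 18 mm with no force, and the loop's side bars appear to run behind them. I'll check the scale of what I took for the studs.

Run:
```python
from h import *
import pickle
for w in('w1','w3','w4'):
    f=pickle.load(open(f'pics/{w}.pkl','rb'));print(w,f['fx'],f['fy'],f['cx'],f['cy'],-cam(f)[2].T@cam(f)[3],cam(f)[2][2])
f=pickle.load(open('pics/w3.pkl','rb'))
print(proj(f,[[562.4,-115.1,227.2],[562.4+3.2,-115.1-18.2,227.2],[562.4-3.2,-115.1+18.2,227.2]]))
for p in ((235.5,226),(275,226),(236,200),(273,200),(255,196),(255,245)):print(p,deproj(f,p,depth(f,p,1)))
for w in('w3','w4'):
    f=pickle.load(open(f'pics/{w}.pkl','rb'))
    P=pts(f,np.ones((384,512),bool));a=.1745
    C=(P-[568,-114,0])@Ro.from_euler('z',a).as_matrix()
    for z0 in range(165,250,8):
        m=(abs(C[:,2]-z0)<4)&(abs(C[:,1])<22)&(C[:,0]>-50)&(C[:,0]<60)
        h=np.histogram(C[m,0],np.arange(-50,61,10))[0];g=np.histogram(C[m,1],np.arange(-21,22,6))[0];print(w,z0,h,g)
```

```text
w1 279.0476968020788 279.0476968020788 253.2069922207055 197.0077242243022 [ 614.4 -176.7  497.6] [-0.2 -0.  -1. ]
w3 279.0476968020788 279.0476968020788 253.2069922207055 197.0077242243022 [ 631.2 -102.4  418.5] [-0.2 -0.  -1. ]
w4 279.0476968020788 279.0476968020788 253.2069922207055 197.0077242243022 [ 630.9 -102.3  417.9] [-0.2 -0.  -1. ]
[[254.5 224.8]
 [280.  224.8]
 [229.1 224.8]]
(235.5, 226) [ 561.1 -101.7  232.4]
(275, 226) [ 566.  -129.1  232.8]
(236, 200) [574.9 -98.7 214. ]
(273, 200) [ 579.6 -126.4  213.7]
(255, 196) [ 585.  -111.4  232.4]
(255, 245) [ 553.2 -117.   241.5]
w3 165 [145 129 101 167   0   4  11 205 451 148 151] [107 234 284 261 276 243  86]
w3 173 [ 0  0  0 42  0  0  7 26  0  0 53] [12  1 25 58 12  3 14]
w3 181 [  0   0 125  40   0   0  43 278   0   0   0] [ 58  25  90 125  70  29  69]
w3 189 [ 0  0  0  0  0  0  0 17  0  0  0] [0 6 1 0 7 3 0]
w3 197 [  0   0   0   0   0   0   6 226   0   0   0] [ 2 53 47 39 48 43  0]
w3 205 [  0   0   0   0   0   0 112 102   0   0   0] [ 1 75 17 20 24 77  0]
w3 213 [ 0  0  0  0  0 74 92 72  0  0  0] [ 5 80 24 27 24 78  0]

[... 398 characters left out ...]
73 [ 0  0  0 43  0  0  4 32  0  0 50] [14  3 27 55 17  2 10]
w4 181 [  0   0 127  41   0   0  49 273   0   0   0] [ 59  25  88 111  82  32  69]
w4 189 [ 0  0  0  0  0  0  0 18  0  0  0] [0 6 2 0 6 4 0]
w4 197 [  0   0   0   0   0   0   7 238   0   0   0] [ 0 60 45 50 43 47  0]
w4 205 [  0   0   0   0   0   0 123 106   0   0   0] [ 5 69 22 22 29 82  0]
w4 213 [ 0  0  0  0  0 73 91 67  0  0  0] [ 2 84 25 24 22 74  0]
w4 221 [  0   0   0   0   4 116  45  33   0   0   0] [ 0 50 26 26 25 71  0]
w4 229 [  0   0   0   0  59   1 229   1   0   0   0] [ 0  8 89 74 78 41  0]
w4 237 [ 0  0  0 39  4  0 10  0  0  0  0] [ 0  0 13 14 12 14  0]
w4 245 [ 0  0  0 81 22  6  8  0  0  0  0] [ 0  7 35 24 29 22  0]
```

Run:
```python
from h import *
import pickle
for w,r in(('w4',1),('s4',1),('w3',1)):
    f=pickle.load(open(f'pics/{w}.pkl','rb'))
    P=pts(f,np.ones((384,512),bool));C=(P-[562.3,-114.7,215])@Ro.from_euler('z',.1745).as_matrix()
    print(w,'rel TCP: z | x range, y hist -70..70 step 10')
    for z0 in range(-5,75,8):
        m=(abs(C[:,2]-z0)<4)&(abs(C[:,1])<70)&(abs(C[:,0])<45)
        if m.sum(): print(z0,np.percentile(C[m,0],[0,10,50,90,100]),np.histogram(C[m,1],np.arange(-70,71,10))[0])
```

```text
w4 rel TCP: z | x range, y hist -70..70 step 10
-5 [12.2 15.9 20.2 26.6 27. ] [ 0  0  0  0  0 89 33 39 65  0  0  0  0  0]
3 [ 7.   9.1 13.2 26.  26.6] [ 0  0  0  0  0 72 40 49 67  0  0  0  0  0]
11 [-2.5  3.  25.  25.5 25.9] [ 0  0  0  0  0  4 56 59 23  0  0  0  0  0]
19 [-6.7  0.3 22.1 24.5 25.2] [  0   0   0   0   0   0  96 108  13   0   0   0   0   0]
27 [-10.4  -9.8  -9.   -8.3  -6.9] [ 0  0  0  0  0  0 52 63  0  0  0  0  0  0]
35 [-6.1 -3.5 15.6 17.2 17.5] [ 0  0  0  0  0 29 24 18 33  0  0  0  0  0]
43 [-1.6  4.2 15.8 17.3 17.6] [ 0  0  0  0  0 54 35 30 60  0  0  0  0  0]
51 [ 6.3 13.4 16.8 17.3 17.6] [ 0  0  0  0  0 73 20 16 78  0  0  0  0  0]
59 [-16.3   4.7  17.1  17.7  18.3] [ 0  0  0  0  0 75 29 22 86  1  0  0  0  0]
67 [-16.1  -7.1  17.1  17.9  18.3] [  0   0   0   0   0  98  41  35 103   0   0   0   0   0]
s4 rel TCP: z | x range, y hist -70..70 step 10
-5 [14.4 18.8 22.2 23.3 23.9] [ 0  0  0  0  0  6 13 10  2  0  0  0  0  0]
3 [ 5.7  8.5 21.6 22.7 23.2] [ 0  0  0  0  0  8 10  2  0  0  0  0  0  0]
11 [-4.6 -3.8 20.3 23.  24.2] [0 0 0 0 0 5 9 0 1 0 0 0 0 0]
19 [-6.9 -4.9 -
[... 723 characters left out ...]
  0]
11 [-2.3  2.9  7.1 25.5 26. ] [ 0  0  0  0  0 75 61 64 63  0  0  0  0  0]
19 [-7.4 -4.3  1.4 23.5 24.8] [  0   0   0   0   0 161  91  98 132   0   0   0   0   0]
27 [-10.3  -9.8  -8.8  -6.6  -4.1] [ 0  0  0  0  0 62 60 60 55  0  0  0  0  0]
35 [-7.2 -3.3 10.4 17.9 18.5] [  0  12 120   0   0   0   0   0   0   0   0 120  13   0]
43 [-4.3  0.2 13.  18.  18.5] [  0  27 146   0   0   0   0   0   0   0   0 145  30   0]
51 [-15.6   3.3  14.7  18.   18.7] [  0  34 158   0   0   0   0   0   0   0   0 140  42   0]
59 [-16.   -6.7  15.7  18.   18.6] [  0  49 172   0   0   0   0   0   0   0   0 167  56   0]
67 [-16.1 -12.1  15.9  18.1  18.9] [  0  57 191   0   0   0   0   0   0   0   0 196  69   0]
```

Run:
```python
from h import *
import pickle
for w in('w4','s4','w3'):
    f=pickle.load(open(f'pics/{w}.pkl','rb'))
    P=pts(f,np.ones((384,512),bool));C=(P-[562.3,-114.7,215])@Ro.from_euler('z',.1745).as_matrix()
    y0=44 if w=='w3' else 8
    m=(abs(C[:,1])>y0)&(abs(C[:,1])<(60 if w=='w3' else 24))&(abs(C[:,0])<22)
    print(w,np.histogram(C[m,2],np.arange(10,60,2))[0])
print(ray(f,(1,1))[0],pinch_z)
s=state();print(s['qpos'],s['ee_pos'])
```

```text
w4 [10  8 26 22  1  5  3  9 11  2  1 36 33 17 31 36 52 58 42 36 42 51 68 46]
s4 [ 2  3  6  6  7  5  3  3  9  2  1  4 10 13 10 22 18 17 19 20 19 19 17 19]
w3 [  0   0   0   0   0   0   0   0   0   0   4  60  72  83  87  89  85  89
  95  89  89  92 101 105]
[ 631.2 -102.4  418.5] 18.8
[-12.7  17.2  86.6  -0.   76.3  67.4] [ 562.3 -114.7  215. ]
```

The depth maps show the fingertips ending about 31 mm above the reported TCP, in both the wrist and scene views, so the fingers closed above the studs. I'll open, go 30 mm lower and grip again.

Emit:
{"api": "move_arm", "payload": {"plan": [{"x":0,"y":0,"z":0,"rx":0,"ry":0,"rz":0},{"x":0,"y":0,"z":0,"rx":0,"ry":0,"rz":0},{"x":0,"y":0,"z":0,"rx":0,"ry":0,"rz":0},{"x":0,"y":0,"z":0,"rx":0,"ry":0,"rz":0},{"x":0,"y":0,"z":0,"rx":0,"ry":0,"rz":0},{"x":0,"y":0,"z":10,"rx":0,"ry":0,"rz":0},{"x":0,"y":0,"z":10,"rx":0,"ry":0,"rz":0},{"x":0.5,"y":0,"z":10,"rx":0,"ry":0,"rz":0},{"x":0,"y":0,"z":0,"rx":0,"ry":0,"rz":0}], "grip": 0.65}}

```text
time_s: 9.55
ee_pos: [561.5, -114.2, 182.6]
ee_rot: [-179.9, 0.2, 10.0]
force: [0.1, 0.3, -0.9]
gripper_width: 59.6
gripper_force: 0.0
```

Emit:
{"api": "move_arm", "payload": {"plan": [{"x":0,"y":0,"z":0,"rx":0,"ry":0,"rz":0},{"x":0,"y":0,"z":0,"rx":0,"ry":0,"rz":0},{"x":0,"y":0,"z":0,"rx":0,"ry":0,"rz":0},{"x":0,"y":0,"z":0,"rx":0,"ry":0,"rz":0},{"x":0,"y":0,"z":0,"rx":0,"ry":0,"rz":0},{"x":0,"y":0,"z":0,"rx":0,"ry":0,"rz":0},{"x":0,"y":0,"z":0,"rx":0,"ry":0,"rz":0}], "grip": 0.3, "squeeze": 15}}

```text
time_s: 10.25
ee_pos: [562.9, -115.2, 185.3]
ee_rot: [179.9, -0.0, 10.0]
force: [-0.8, -3.2, 2.0]
gripper_width: 35.1
gripper_force: 15.0
```

Gripped on the studs (35 mm, 15 N). Next I pull gently towards the front to bring the lever to its stop, watching the force.

Emit:
{"api": "move_arm", "payload": {"plan": [{"x":-2,"y":0,"z":0,"rx":0,"ry":0,"rz":0},{"x":-2,"y":0,"z":0,"rx":0,"ry":0,"rz":0},{"x":0,"y":0,"z":0,"rx":0,"ry":0,"rz":0}]}}

```text
time_s: 10.55
ee_pos: [559.6, -115.7, 184.4]
ee_rot: [179.9, -0.1, 10.0]
force: [4.8, -3.3, -3.4]
gripper_width: 35.4
gripper_force: 15.0
```

Emit:
{"api": "move_arm", "payload": {"plan": [{"x":-2,"y":0,"z":0,"rx":0,"ry":0,"rz":0},{"x":0,"y":0,"z":0,"rx":0,"ry":0,"rz":0}]}}

```text
time_s: 10.75
ee_pos: [557.8, -116.0, 184.3]
ee_rot: [179.9, -0.1, 9.9]
force: [4.3, -3.3, -5.0]
gripper_width: 35.0
gripper_force: 15.0
```

Emit:
{"api": "move_arm", "payload": {"plan": [{"x":-3,"y":0,"z":3.2,"rx":0,"ry":0,"rz":0},{"x":-3,"y":0,"z":3.3,"rx":0,"ry":0,"rz":0},{"x":0,"y":0,"z":0,"rx":0,"ry":0,"rz":0}]}}

```text
time_s: 11.05
ee_pos: [551.3, -117.0, 178.0]
ee_rot: [180.0, -0.1, 10.0]
force: [4.8, -4.7, -1.4]
gripper_width: 35.2
gripper_force: 15.0
```

Emit:
{"api": "move_arm", "payload": {"plan": [{"x":-2.4,"y":0,"z":3.7,"rx":0,"ry":0,"rz":0},{"x":-2.2,"y":0,"z":3.8,"rx":0,"ry":0,"rz":0},{"x":0,"y":0,"z":0,"rx":0,"ry":0,"rz":0}]}}

```text
time_s: 11.35
ee_pos: [546.4, -117.8, 170.5]
ee_rot: [180.0, -0.0, 10.0]
force: [3.3, -3.8, -0.4]
gripper_width: 35.1
gripper_force: 15.0
```

```bash
python3 look.py scene loop_bar,lever_tip,loop_hinge s5; python3 look.py top loop_bar,lever_tip,loop_hinge t5; python3 look.py wrist lever_tip,loop_hinge,hook_seat w5
python3 - <<'E'
from fit import *
P=lambda n:pickle.load(open(n,'rb'))
for n,w in (('lever_tip','swt'),('loop_hinge','sw'),('loop_bar','st')):
    try: print(n,tri([(P(f'pics/{c}5.pkl'),P(f'pics/{c}5.lm')[n]) for c in w]))
    except Exception as e: print(n,e)
f=P('pics/w5.pkl');s=state();Q=pts(f,np.ones((384,512),bool));C=(Q-[568,-114,0])@Ro.from_euler('z',.1745).as_matrix()
m=(abs(C[:,1])<8)&(C[:,0]>0)&(C[:,0]<40)&(C[:,2]>195)
print('lever pts', C[m].mean(0), [ (z,C[m&(abs(C[:,2]-z)<3)].mean(0)) for z in(200,210,220,228)])
f=P('pics/w3.pkl');Q=pts(f,np.ones((384,512),bool));C=(Q-[568,-114,0])@Ro.from_euler('z',.1745).as_matrix()
m=(abs(C[:,1])<8)&(C[:,0]>0)&(C[:,0]<40)&(C[:,2]>195)
print('before', [ (z,C[m&(abs(C[:,2]-z)<3)].mean(0)) for z in(200,210,220,228)])
E
```

```text
loop_bar 0.54 [280.1 217.4] [ 530.8 -116.9  219.6]
loop_bar 0.35 [282.1 238.6] [ 532.6 -127.4  163.2]
loop_hinge 0.55 [301.3 212.1] [ 526.6 -180.9  299.2]
loop_hinge 0.2 [287.4 215.4] [ 555.2 -107.9  203.1]
lever_tip 0.93 [252.7 206.9] [ 572.9 -112.3  228.7]
loop_hinge 0.72 [254.  174.1] [ 585.4 -110.9  197.2]
hook_seat 0.85 [250.5 231.9] [ 539.7 -116.3  180.9]
hook_seat 0.42 [255.  225.9] [ 545.3 -118.7  181.8]
lever_tip 'lever_tip'
loop_hinge [ 586.4 -111.4  199.9]
loop_bar 'loop_bar'
lever pts [  5.4   0.  303.4] [(200, array([ 16.6,   0.2, 199.2])), (210, array([ 12.1,   0. , 210. ])), (220, array([  8.6,  -0.1, 220.2])), (228, array([  4.3,   0. , 228.3]))]
before [(200, array([ 22.6,  -0.1, 198.6])), (210, array([ 20.8,   0.2, 210.6])), (220, array([ 20. ,  -0.3, 220.1])), (228, array([ 18.9,   0.5, 228.9]))]
```

Emit:
{"api": "move_arm", "payload": {"plan": [{"x":-1.7,"y":0,"z":4,"rx":0,"ry":0,"rz":0},{"x":-1.3,"y":0,"z":4.2,"rx":0,"ry":0,"rz":0},{"x":-1.1,"y":0,"z":4.4,"rx":0,"ry":0,"rz":0},{"x":-0.7,"y":0,"z":3.1,"rx":0,"ry":0,"rz":0},{"x":-0.4,"y":0,"z":3.1,"rx":0,"ry":0,"rz":0},{"x":0,"y":0,"z":0,"rx":0,"ry":0,"rz":0}]}}

```text
time_s: 12.55
ee_pos: [541.4, -118.7, 151.8]
ee_rot: [180.0, -0.0, 10.0]
force: [3.8, -5.1, 0.0]
gripper_width: 35.2
gripper_force: 15.0
```

```bash
python3 look.py scene loop_bar,hook_seat s6; python3 look.py wrist loop_bar,hook_seat,loop_hinge w6
python3 - <<'E'
from fit import *
P=lambda n:pickle.load(open(n,'rb'))
for c in 'ws':
  f=P(f'pics/{c}6.pkl');Q=pts(f,np.ones((384,512),bool));C=(Q-[568,-114,0])@Ro.from_euler('z',.1745).as_matrix()
  for z in range(164,206,3):
    m=(abs(C[:,1])<15)&(C[:,0]>-60)&(C[:,0]<10)&(abs(C[:,2]-z)<1.5)
    print(c,z,np.histogram(C[m,0],np.arange(-60,11,5))[0])
b=cv2.imread('pics/s6.png')[170:280,220:340];a=cv2.imread('pics/w6.png')[130:290,170:330]
cv2.imwrite('pics/c6.png',np.hstack([cv2.resize(a,(400,400),interpolation=3),cv2.resize(b,(400,400),interpolation=3)]))
E
```

```text
loop_bar 0.63 [277.2 226.4] [ 526.3 -115.9  193.8]
hook_seat 0.55 [283.3 230.5] [ 529.7 -132.6  196.7]
loop_bar 0.37 [252.  209.6] [ 572.  -112.2  229.1]
hook_seat 0.66 [253.3 234.7] [ 540.4 -118.3  180.9]
loop_hinge 0.78 [250.4 169.3] [ 585.8 -108.7  197.3]
w 164 [ 0  0  0 22 14 29 40 57  0  0  0  0  0  0]
w 167 [0 0 0 0 0 0 0 3 1 0 0 0 0 0]
w 170 [ 0  0  0  0  0  0  0  0 25  0  0  0  0  0]
w 173 [ 0  0  0  0  0  0  0  0 33  0  0  0  0  0]
w 176 [ 0  0  0  0  0  0  0  0 33  0  0  0  0  0]
w 179 [ 0  0  0  0  0  0  9  8 28  0  0  0  0  0]
w 182 [  0   0   0   0   0   0  79 135  34   0   0   0   0   0]
w 185 [0 0 0 0 0 0 0 0 0 0 0 0 0 0]
w 188 [0 0 0 0 0 0 0 0 0 0 0 0 0 0]
w 191 [0 0 0 0 0 0 0 0 0 0 0 0 0 0]
w 194 [ 0  0  0  0  0  0  0  9  9 10  0  0  0  0]
w 197 [  0   0   0   0   0   0  36  89 119 119 106 101 112 136]
w 200 [ 0  0  0  0  0  0 55 92  5 10  5  9  9  9]
w 203 [0 0 0 0 0 0 0 1 0 0 0 0 0 0]
s 164 [ 0  3 12 14 15 16 10  0  0  0  0  0  0  4]
s 167 [0 0 0 0 0 0 0 0 0 0 0 0 0 0]
s 170 [0 0 0 0 0 0 0 0 0 0 0 0 0 0]
s 173 [0 0 0 0 0 0 0 0 0 0 0 0 0 0]
s 176 [0 0 0 0 0 0 0 0 0 0 0 0 0 0]
s 179 [0 0 0 0 0 0 3 0 0 0 0 0 0 0]
s 182 [0 0 0 0 0 0 4 2 0 0 0 0 0 0]
s 185 [0 0 0 0 0 0 2 1 0 0 0 0 0 0]
s 188 [0 0 0 0 0 0 0 0 0 0 0 0 0 0]
s 191 [0 0 0 0 0 0 0 0 0 0 0 0 0 0]
s 194 [0 0 0 5 1 2 1 0 1 0 0 0 0 0]
s 197 [ 0  0  2 22  7  2  5  0  0  0  0  0  0  0]
s 200 [0 0 0 6 1 1 4 3 0 0 0 0 0 0]
s 203 [0 0 0 0 0 0 0 0 0 0 0 0 0 0]
```

View pics/c6.png

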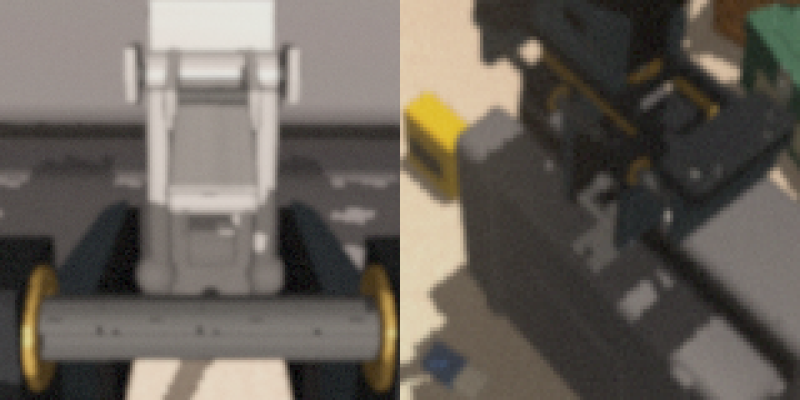

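The picture shows the loop lying level between the fingers, above the keeper, with the lever at its stop. By depth the hook's top spans x from −30 to −19 in the case frame at z = 182, and the bar is at about x = −41, so it clears the lip. I'll lower it.

Emit:
{"api": "move_arm", "payload": {"plan": [{"x":0.2,"y":0,"z":3.4,"rx":0,"ry":0,"rz":0},{"x":0.3,"y":0,"z":3.4,"rx":0,"ry":0,"rz":0},{"x":0.9,"y":0,"z":4.2,"rx":0,"ry":0,"rz":0},{"x":0,"y":0,"z":0,"rx":0,"ry":0,"rz":0}]}}

```text
time_s: 13.3
ee_pos: [542.4, -118.5, 140.5]
ee_rot: [180.0, 0.0, 10.0]
force: [2.8, -5.7, 0.9]
gripper_width: 35.1
gripper_force: 15.0
```

Emit:
{"api": "move_arm", "payload": {"plan": [{"x":0.8,"y":0,"z":3,"rx":0,"ry":0,"rz":0},{"x":1,"y":0,"z":2.5,"rx":0,"ry":0,"rz":0},{"x":0,"y":0,"z":0,"rx":0,"ry":0,"rz":0}]}}

```text
time_s: 13.6
ee_pos: [544.0, -118.3, 135.1]
ee_rot: [180.0, 0.1, 10.0]
force: [1.9, -4.8, 0.2]
gripper_width: 34.8
gripper_force: 15.0
```

Emit:
{"api": "move_arm", "payload": {"plan": [{"x":2,"y":0,"z":0,"rx":0,"ry":0,"rz":0},{"x":2,"y":0,"z":0,"rx":0,"ry":0,"rz":0},{"x":2,"y":0,"z":0,"rx":0,"ry":0,"rz":0},{"x":0,"y":0,"z":0,"rx":0,"ry":0,"rz":0}]}}

```text
time_s: 14.0
ee_pos: [547.0, -117.7, 134.1]
ee_rot: [180.0, 0.4, 10.0]
force: [-2.3, -6.9, -0.4]
gripper_width: 35.0
gripper_force: 15.0
```

Emit:
{"api": "move_arm", "payload": {"plan": [{"x":1.5,"y":0,"z":0,"rx":0,"ry":0,"rz":0},{"x":0,"y":0,"z":0,"rx":0,"ry":0,"rz":0}]}}

```text
time_s: 14.2
ee_pos: [548.4, -117.4, 134.2]
ee_rot: [180.0, 0.4, 10.0]
force: [-2.4, -6.8, 0.0]
gripper_width: 34.8
gripper_force: 15.0
```

Emit:
{"api": "move_arm", "payload": {"plan": [{"x":2,"y":0,"z":0,"rx":0,"ry":0,"rz":0},{"x":0,"y":0,"z":0,"rx":0,"ry":0,"rz":0}]}}

```text
time_s: 14.4
ee_pos: [550.3, -117.1, 134.1]
ee_rot: [180.0, 0.4, 10.0]
force: [-2.8, -7.6, -1.4]
gripper_width: 35.1
gripper_force: 15.0
```

Emit:
{"api": "move_arm", "payload": {"plan": [{"x":2,"y":0,"z":0,"rx":0,"ry":0,"rz":0},{"x":0,"y":0,"z":0,"rx":0,"ry":0,"rz":0}]}}

```text
time_s: 14.6
ee_pos: [552.2, -116.8, 134.0]
ee_rot: [180.0, 0.5, 10.0]
force: [-2.7, -7.5, -0.5]
gripper_width: 35.2
gripper_force: 15.0
```

Emit:
{"api": "move_arm", "payload": {"plan": [{"x":1.5,"y":0.4,"z":0,"rx":0,"ry":0,"rz":0},{"x":0,"y":0,"z":0,"rx":0,"ry":0,"rz":0}]}}

```text
time_s: 14.8
ee_pos: [553.5, -116.6, 134.0]
ee_rot: [-180.0, 0.5, 10.0]
force: [-3.4, -6.0, -0.6]
gripper_width: 35.1
gripper_force: 15.0
```

Emit:
{"api": "move_arm", "payload": {"plan": [{"x":1.5,"y":0.4,"z":0,"rx":0,"ry":0,"rz":0},{"x":0,"y":0,"z":0,"rx":0,"ry":0,"rz":0}]}}

```text
time_s: 15.0
ee_pos: [554.6, -116.5, 133.8]
ee_rot: [-179.9, 0.5, 10.0]
force: [-4.4, -5.7, -0.8]
gripper_width: 34.9
gripper_force: 15.0
```

Emit:
{"api": "move_arm", "payload": {"plan": [{"x":1.5,"y":0.3,"z":0,"rx":0,"ry":0,"rz":0},{"x":0,"y":0,"z":0,"rx":0,"ry":0,"rz":0}]}}

```text
time_s: 15.2
ee_pos: [554.6, -116.5, 133.7]
ee_rot: [-179.9, 0.7, 10.0]
force: [-7.4, -4.9, -0.5]
gripper_width: 35.1
gripper_force: 15.0
```

```bash
cat > geo.py <<'E'
from fit import *
import sys
f=grab_frame('wrist');cv2.imwrite('pics/'+sys.argv[1]+'.png',f['img'][:,:,::-1]);Q=pts(f,np.ones((384,512),bool));C=(Q-[568,-114,0])@Ro.from_euler('z',.1745).as_matrix()
m=(abs(C[:,1])<7)&(C[:,0]>-5)&(C[:,0]<60)&(C[:,2]>198)&(C[:,2]<240)
if m.sum()>20:
    v=np.polyfit(C[m,2],C[m,0],1);print('lever face angle',np.pi/2+np.arctan(-v[0]),'tip z max',C[m,2].max(),'tip x',C[m&(C[:,2]>C[m,2].max()-4)].mean(0))
m=(abs(abs(C[:,1])-12.5)<2)&(C[:,0]>-40)&(C[:,0]<20)&(C[:,2]>168)&(C[:,2]<206)
print('side bars', [(x,round(float(np.median(C[m&(abs(C[:,0]-x)<2.5),2])),1)) for x in range(-35,20,5) if (m&(abs(C[:,0]-x)<2.5)).any()])
m=(abs(C[:,1])<6)&(C[:,0]>-45)&(C[:,0]<-10)&(C[:,2]>178.5)&(C[:,2]<186)
print('hook top x',np.percentile(C[m,0],[0,5,50,95,100]) if m.any() else None,m.sum())
m=(abs(C[:,1])<6)&(C[:,0]>-55)&(C[:,0]<-28)&(C[:,2]>162)&(C[:,2]<180)
print('front',np.c_[C[m]][:8] if m.any() else None); s=state();print(s['time_s'],s['force'],s['ee_pos'])
E
python3 geo.py w7;python3 look.py scene loop_bar,hook_seat s7
```

```text
lever face angle 2.0837983799159154 tip z max 233.36745568387022 tip x [ 34.8  -0.  230.6]
side bars [(-15, 181.1), (-10, 181.7), (-5, 182.2), (0, 184.5), (5, 186.7), (10, 188.6), (15, 190.5)]
hook top x None 0
front [[-43.5   4.1 162.9]
 [-44.    2.  162. ]
 [-43.4   1.3 163. ]
 [-43.7   0.6 162.5]
 [-43.2  -0.1 163.3]
 [-43.3  -0.8 163.1]
 [-43.2  -1.5 163.3]
 [-43.5  -2.2 162.8]]
15.25 [-7.3 -6.   0.8] [ 554.6 -116.4  133.8]
loop_bar 0.53 [281.4 231.9] [ 539.8 -113.4  165.5]
loop_bar 0.42 [282.4 229.9] [ 540.6 -115.1  173.3]
hook_seat 0.74 [282.6 233.2] [ 539.8 -117.9  166.1]
```

The bar has met the seat: forward motion stopped at 10.7 mm and the pull rose to 7 N. By depth the bar lies under the lip at about z = 175, and the lever stands near 1.33 rad. I'll release, lift clear and shut the fingers.

Emit:
{"api": "move_arm", "payload": {"plan": [{"x":0,"y":0,"z":0,"rx":0,"ry":0,"rz":0},{"x":0,"y":0,"z":0,"rx":0,"ry":0,"rz":0},{"x":0,"y":0,"z":0,"rx":0,"ry":0,"rz":0},{"x":0,"y":0,"z":0,"rx":0,"ry":0,"rz":0},{"x":0,"y":0,"z":0,"rx":0,"ry":0,"rz":0},{"x":0,"y":0,"z":-15,"rx":0,"ry":0,"rz":0},{"x":0,"y":0,"z":-30,"rx":0,"ry":0,"rz":0},{"x":0,"y":0,"z":-30,"rx":0,"ry":0,"rz":0},{"x":0,"y":0,"z":-15,"rx":0,"ry":0,"rz":0},{"x":0,"y":0,"z":0,"rx":0,"ry":0,"rz":0}], "grip": 0.65}}

```text
time_s: 16.4
ee_pos: [561.9, -116.2, 228.3]
ee_rot: [179.9, -0.3, 10.0]
force: [0.7, -0.3, -0.7]
gripper_width: 59.3
gripper_force: 0.0
```

Emit:
{"api": "move_arm", "payload": {"plan": [{"x":-5,"y":0,"z":0,"rx":0,"ry":0,"rz":0},{"x":0,"y":0,"z":0,"rx":0,"ry":0,"rz":0},{"x":0,"y":0,"z":0,"rx":0,"ry":0,"rz":0},{"x":0,"y":0,"z":0,"rx":0,"ry":0,"rz":0},{"x":0,"y":0,"z":0,"rx":0,"ry":0,"rz":0},{"x":0,"y":0,"z":0,"rx":0,"ry":0,"rz":0},{"x":0,"y":0,"z":0,"rx":0,"ry":0,"rz":0}], "grip": 0}}

```text
time_s: 17.1
ee_pos: [555.5, -117.0, 225.6]
ee_rot: [180.0, 0.0, 10.0]
force: [-0.2, -0.1, 0.5]
gripper_width: 6.2
gripper_force: 0.0
```

```bash
python3 geo.py w8
python3 - <<'E'
from fit import *
s=state();print(s['gripper_width'])
C=(np.array([s['ee_pos']])-[568,-114,0])@Ro.from_euler('z',.1745).as_matrix();print(C)
f=grab_frame('wrist');Q=pts(f,np.ones((384,512),bool));T=(Q-s['ee_pos'])@Ro.from_euler('z',.1745).as_matrix()
m=(abs(T[:,0])<22)&(abs(T[:,1])<40)&(T[:,2]<80)&(T[:,2]>0)
for z in range(0,60,4):
    k=m&(abs(T[:,2]-z)<2)
    if k.any():print(z,k.sum(),T[k].min(0)[:2],T[k].max(0)[:2])
a=cv2.imread('pics/w8.png')[80:320,130:380];cv2.imwrite('pics/c8.png',cv2.resize(a,(625,600),interpolation=3))
E
```

```text
lever face angle 1.2860902317731016 tip z max 232.32065732682273 tip x [ 34.5  -0.  230.5]
side bars [(-20, 176.9), (-15, 181.0), (-10, 182.0), (-5, 182.6), (0, 184.6), (5, 186.8), (10, 188.6), (15, 190.7)]
hook top x [-29.2 -29.  -23.3 -19.2 -18.5] 120
front [[-36.4   2.2 162.4]
 [-36.5   1.2 162.2]
 [-36.5   0.2 162.2]
 [-36.2  -1.8 163. ]
 [-36.3  -2.8 162.6]
 [-36.5  -4.8 162.1]
 [-37.6   0.2 162. ]
 [-37.5  -1.8 162.4]]
17.15 [-0.8 -0.1 -0.5] [ 555.5 -117.   225.6]
2.3589838525091373
[[-12.8  -0.7 225.6]]
32 13 [15.5 -3.8] [17.1  7. ]
36 36 [15.4 -7.5] [17.5  8.2]
40 59 [15.3 -9.8] [17.6 10.5]
44 74 [ 14.5 -10.1] [17.5 10.8]
48 69 [ 14.9 -10.4] [17.7 11.2]
52 76 [ 15.  -10.8] [17.5 11.6]
56 91 [ 15.3 -10.9] [17.7 11.7]
```

View pics/c8.png

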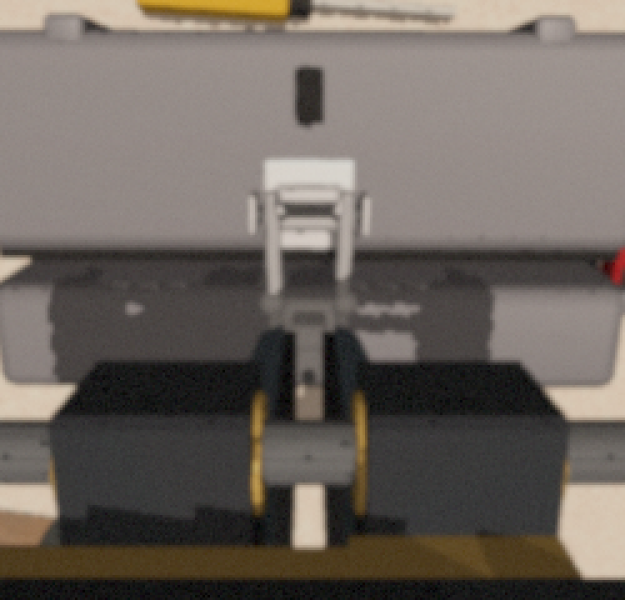

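The loop's side bars run down to the keeper and stay there after release. The hook's top is at image (308,318), the fingers are shut and the lever is still up at about 1.3 rad. I'll bring the closed fingertips in front of the lever.

Emit:
{"api": "move_arm", "payload": {"plan": [{"x":8,"y":0,"z":0,"rx":0,"ry":0,"rz":0},{"x":6,"y":0,"z":15,"rx":0,"ry":0,"rz":0},{"x":4,"y":0,"z":20,"rx":0,"ry":0,"rz":0},{"x":0,"y":0,"z":0,"rx":0,"ry":0,"rz":0}]}}

```text
time_s: 17.6
ee_pos: [572.3, -113.3, 188.0]
ee_rot: [-179.9, 0.3, 10.0]
force: [-0.5, 0.8, 0.6]
gripper_width: 0.5
gripper_force: 0.0
```

Emit:
{"api": "move_arm", "payload": {"plan": [{"x":3,"y":0,"z":0,"rx":0,"ry":0,"rz":0},{"x":3,"y":0,"z":0,"rx":0,"ry":0,"rz":0},{"x":2,"y":0,"z":0,"rx":0,"ry":0,"rz":0},{"x":0,"y":0,"z":0,"rx":0,"ry":0,"rz":0}]}}

```text
time_s: 18.0
ee_pos: [581.7, -112.5, 191.4]
ee_rot: [180.0, -0.1, 10.0]
force: [0.3, -0.2, -0.4]
gripper_width: 0.4
gripper_force: 0.0
```

Emit:
{"api": "move_arm", "payload": {"plan": [{"x":2,"y":0,"z":0.5,"rx":0,"ry":0,"rz":0},{"x":2,"y":0,"z":0.5,"rx":0,"ry":0,"rz":0},{"x":2,"y":0,"z":0.5,"rx":0,"ry":0,"rz":0},{"x":0,"y":0,"z":0,"rx":0,"ry":0,"rz":0}]}}

```text
time_s: 18.4
ee_pos: [586.3, -111.7, 189.7]
ee_rot: [180.0, 0.1, 10.0]
force: [-4.4, -0.3, 5.0]
gripper_width: 0.5
gripper_force: 2.8
```

Emit:
{"api": "move_arm", "payload": {"plan": [{"x":2,"y":0,"z":1,"rx":0,"ry":0,"rz":0},{"x":2,"y":0,"z":1,"rx":0,"ry":0,"rz":0},{"x":0,"y":0,"z":0,"rx":0,"ry":0,"rz":0}]}}

```text
time_s: 18.7
ee_pos: [590.8, -110.9, 187.9]
ee_rot: [180.0, -0.0, 10.0]
force: [-3.5, -1.3, 5.8]
gripper_width: 0.6
gripper_force: 2.8
```

Emit:
{"api": "move_arm", "payload": {"plan": [{"x":2,"y":0,"z":1.1,"rx":0,"ry":0,"rz":0},{"x":2,"y":0,"z":1.1,"rx":0,"ry":0,"rz":0},{"x":2,"y":0,"z":1.2,"rx":0,"ry":0,"rz":0},{"x":2,"y":0,"z":1.3,"rx":0,"ry":0,"rz":0},{"x":0,"y":0,"z":0,"rx":0,"ry":0,"rz":0}]}}

```text
time_s: 19.2
ee_pos: [599.2, -109.5, 183.3]
ee_rot: [180.0, -0.1, 10.0]
force: [-1.9, -0.0, 5.3]
gripper_width: 0.7
gripper_force: 2.5
```

Emit:
{"api": "move_arm", "payload": {"plan": [{"x":2,"y":0,"z":1.6,"rx":0,"ry":0,"rz":0},{"x":2,"y":0,"z":1.7,"rx":0,"ry":0,"rz":0},{"x":2,"y":0,"z":1.9,"rx":0,"ry":0,"rz":0},{"x":0,"y":0,"z":0,"rx":0,"ry":0,"rz":0}]}}

```text
time_s: 19.6
ee_pos: [605.6, -108.4, 178.0]
ee_rot: [180.0, -0.1, 10.0]
force: [-1.2, -0.1, 4.6]
gripper_width: 0.3
gripper_force: 2.0
```

```bash
python3 geo.py w9
```

```text
lever face angle 1.5578063425971165 tip z max 239.96344627148676 tip x [ 54.2  -0.4 237.8]
side bars []
hook top x [-24.  -23.5 -18.1 -13.8 -13.6] 26
front [[-38.1  -0.9 162.8]]
19.65 [ 0.3 -0.4  4.4] [ 605.6 -108.4  178. ]
```

The hook has moved 5 mm towards the rear, so the loop is pulling the front half in. I keep pressing down along the arc.

Emit:
{"api": "move_arm", "payload": {"plan": [{"x":2,"y":0,"z":2,"rx":0,"ry":0,"rz":0},{"x":2,"y":0,"z":2.2,"rx":0,"ry":0,"rz":0},{"x":2,"y":0,"z":2.5,"rx":0,"ry":0,"rz":0},{"x":1.5,"y":0,"z":2.5,"rx":0,"ry":0,"rz":0},{"x":1.5,"y":0,"z":2.5,"rx":0,"ry":0,"rz":0},{"x":0,"y":0,"z":0,"rx":0,"ry":0,"rz":0}]}}

```text
time_s: 20.25
ee_pos: [613.7, -106.7, 164.9]
ee_rot: [-180.0, 0.0, 10.0]
force: [-0.1, 0.5, 1.0]
gripper_width: 0.4
gripper_force: 0.7
```

Emit:
{"api": "move_arm", "payload": {"plan": [{"x":1.5,"y":0,"z":2.5,"rx":0,"ry":0,"rz":0},{"x":1.5,"y":0,"z":2.5,"rx":0,"ry":0,"rz":0},{"x":1.5,"y":0,"z":2.5,"rx":0,"ry":0,"rz":0},{"x":0,"y":0,"z":0,"rx":0,"ry":0,"rz":0}]}}

```text
time_s: 20.65
ee_pos: [617.6, -105.8, 156.9]
ee_rot: [-180.0, 0.1, 10.0]
force: [0.2, -1.2, 0.1]
gripper_width: 0.6
gripper_force: 0.0
```

```bash
python3 geo.py w10
python3 - <<'E'
from h import *
f=grab_frame('scene')
cv2.imwrite('pics/c10.png',np.hstack([cv2.resize(cv2.imread('pics/w10.png')[60:300,130:380],(400,384),interpolation=3),cv2.resize(f['img'][150:290,220:370,::-1],(400,384),interpolation=3)]))
E
```

```text
side bars []
hook top x None 0
front None
20.7 [-0.3  0.   0. ] [ 617.8 -105.8  157.2]
```

View pics/c10.png

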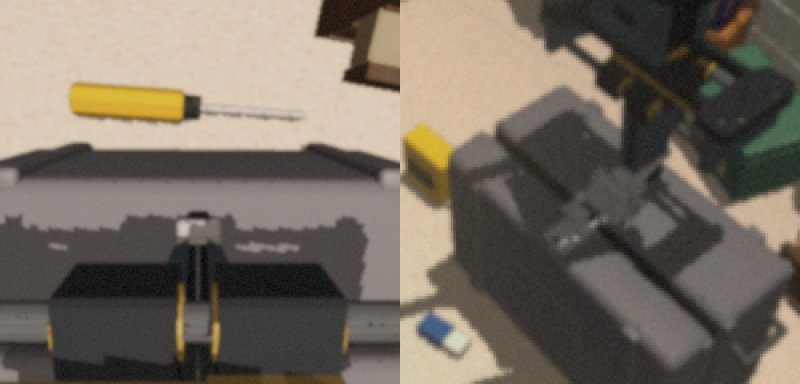

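The gap between the halves is now narrow in the scene view, and the lever tip shows just behind the fingers at (200,228) in the wrist crop, looking low. It seems to have gone over by itself. I'll press down lightly to confirm it is home.

Emit:
{"api": "move_arm", "payload": {"plan": [{"x":0,"y":0,"z":2.5,"rx":0,"ry":0,"rz":0},{"x":0,"y":0,"z":2.5,"rx":0,"ry":0,"rz":0},{"x":0,"y":0,"z":2,"rx":0,"ry":0,"rz":0},{"x":0,"y":0,"z":0,"rx":0,"ry":0,"rz":0}]}}

```text
time_s: 21.15
ee_pos: [617.6, -105.9, 150.5]
ee_rot: [-180.0, 0.1, 10.0]
force: [0.8, -0.7, -0.1]
gripper_width: 0.2
gripper_force: 0.0
```

Emit:
{"api": "move_arm", "payload": {"plan": [{"x":0,"y":0,"z":1.5,"rx":0,"ry":0,"rz":0},{"x":0,"y":0,"z":1.5,"rx":0,"ry":0,"rz":0},{"x":0,"y":0,"z":0,"rx":0,"ry":0,"rz":0}]}}

```text
time_s: 21.45
ee_pos: [617.9, -106.0, 147.9]
ee_rot: [-180.0, 0.0, 10.0]
force: [0.2, 0.3, 0.2]
gripper_width: 0.5
gripper_force: 0.0
```

Emit:
{"api": "move_arm", "payload": {"plan": [{"x":0,"y":0,"z":1.5,"rx":0,"ry":0,"rz":0},{"x":0,"y":0,"z":1.5,"rx":0,"ry":0,"rz":0},{"x":0,"y":0,"z":0,"rx":0,"ry":0,"rz":0}]}}

```text
time_s: 21.75
ee_pos: [618.2, -106.0, 146.6]
ee_rot: [180.0, -0.1, 10.0]
force: [-1.9, -0.1, 6.1]
gripper_width: 0.7
gripper_force: 3.0
```

Emit:
{"api": "move_arm", "payload": {"plan": [{"x":0,"y":0,"z":1.5,"rx":0,"ry":0,"rz":0},{"x":0,"y":0,"z":0,"rx":0,"ry":0,"rz":0}]}}

```text
time_s: 21.95
ee_pos: [618.3, -106.1, 146.5]
ee_rot: [179.9, -0.1, 10.0]
force: [-3.7, 0.9, 10.9]
gripper_width: 0.5
gripper_force: 5.9
```

The fingers meet solid resistance at tip height 178 mm, which matches the flat lever's upper face. I'll retreat and check.

Emit:
{"api": "move_arm", "payload": {"plan": [{"x":0,"y":0,"z":-10,"rx":0,"ry":0,"rz":0},{"x":0,"y":0,"z":-40,"rx":0,"ry":0,"rz":0},{"x":-20,"y":0,"z":-40,"rx":0,"ry":0,"rz":0},{"x":-45,"y":0,"z":-30,"rx":0,"ry":0,"rz":0},{"x":-45,"y":0,"z":-10,"rx":0,"ry":0,"rz":0},{"x":-10,"y":0,"z":0,"rx":0,"ry":0,"rz":0},{"x":0,"y":0,"z":0,"rx":0,"ry":0,"rz":0},{"x":0,"y":0,"z":0,"rx":0,"ry":0,"rz":0}]}}

```text
time_s: 22.75
ee_pos: [503.9, -126.1, 270.9]
ee_rot: [-180.0, -0.0, 10.0]
force: [-0.3, 0.1, 0.1]
gripper_width: 0.5
gripper_force: 0.0
```

```bash
python3 geo.py w11
python3 - <<'E'
from fit import *
f=grab_frame('wrist');Q=pts(f,np.ones((384,512),bool));C=(Q-[568,-114,0])@Ro.from_euler('z',.1745).as_matrix()
m=(abs(C[:,1])<7)&(C[:,2]>150)
print('centre profile',[(x,round(float(np.median(C[m&(abs(C[:,0]-x)<1.5),2])),1)) for x in range(-45,84,4) if (m&(abs(C[:,0]-x)<1.5)).any()])
a=cv2.resize(cv2.imread('pics/w11.png')[40:240,150:350],(600,600),interpolation=3);cv2.imwrite('pics/c11.png',a)
E
```

```text
side bars [(-25, 174.2), (-20, 175.1), (-15, 175.2), (-10, 175.4), (-5, 177.0), (0, 176.0), (5, 175.7), (10, 175.4), (15, 176.1)]
hook top x [-23.4 -23.2 -18.7 -14.1 -14.1] 110
front [[-28.5   5.8 162.4]
 [-28.5   4.7 162.4]
 [-28.4   3.5 163.7]
 [-28.5   2.4 162.3]
 [-28.5   1.3 162.5]
 [-28.4   0.2 163. ]
 [-28.5  -0.9 162. ]
 [-28.5  -2.  162.7]]
22.8 [ 0.5 -0.8  0.7] [ 504.1 -126.   270.5]
centre profile [(-45, 163.7), (-41, 417.6), (-37, 405.1), (-33, 401.4), (-29, 404.4), (-25, 398.9), (-21, 182.2), (-17, 182.3), (-13, 166.7), (-9, 158.9), (-5, 153.9), (3, 155.7), (7, 163.1), (11, 163.4), (15, 164.3), (19, 182.0), (23, 182.2), (27, 178.9), (31, 178.8), (35, 178.4), (39, 178.5), (43, 178.7), (47, 178.3), (51, 178.4), (55, 178.5), (59, 178.4), (63, 178.7), (67, 178.5), (71, 179.4), (75, 179.8), (83, 158.9)]
```

View pics/c11.png

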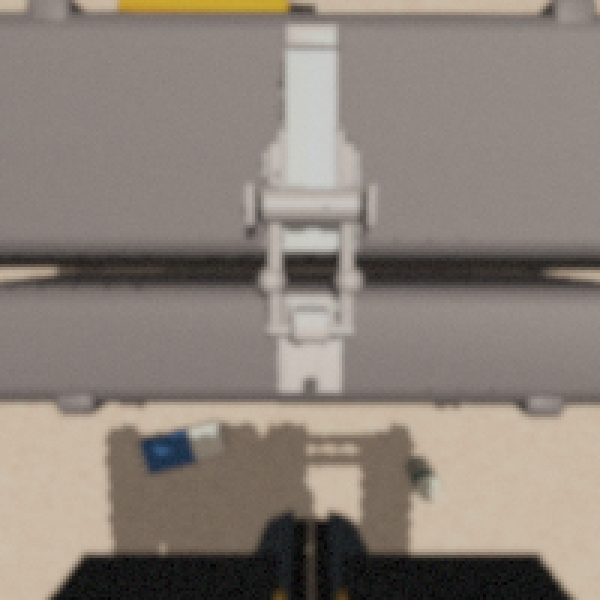

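The lever lies flat, level at z = 178.5 along its length. The loop's bar runs under the hook's lip, and the top of the front half has been drawn in about 5.8 mm, leaving the lid near 0.012 rad. The eraser and battery are undisturbed. I'm handing the job in.

```bash
python3 -c "
from workcell import *
print(job_done())"
```

```text
the job is handed in; nothing more can be done
None
```

The latch is hooked under the keeper's lip and the lever pressed flat over centre, so the case is held shut; I handed the job in at about 23 s, and no result was reported back.

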